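# Click the tumbler round to the front of the bar caddy and flip the badge to green

## Task

Get the bar ready to serve: turn the revolving caddy (its upright posts are the handles) until the amber tumbler stands at the front behind the brass pointer with the disc resting in its click. Then spin the badge half a turn so that its green face looks towards the robot, where the red one does now. Do not touch the ware riding on the caddy or upset it, and leave the decanter where it is.

Things in the scene. Friction and masses are not known exactly. Their poses are not given: they have to be found in the camera images.
- caddy: Fixed revolving-caddy unit; origin on the shelf on the turning axis. Its -x axis is its front, facing roughly towards the robot (yaw within 0.15) and marked by a brass strip on the shelf (8 high, ending 208 in front of the axis) with a stud (radius 9, 30 tall, 172 in front). A chrome wire rack is fixed above the disc, so the posts must be reached with the tool slanting in from the front.
- rack_front (a point): Middle of the rack's front bar, 160 in front of the turning axis, height 280. Six 8 mm bars along y, 60 apart, from here back; side bars at y = +-180 mm; two uprights 140 behind the axis; lamp puck on the axis, down to height 250. Too low and close for the gripper to come from above: go in under this bar with the tool 30 to 45 degrees from vertical, fingers pointing away from the robot and down.
- carousel (a joint): Turn of the marble disc (diameter 310, top at height 40) in rad, 0 at start, positive anticlockwise from above; turns either way by over a full turn. It clicks: a rest every pi/3, the start being one. Up to 0.45 N m (3 to 4 N at a post) takes it over the crest half way; it then rolls slowly (1 s) to the next rest by itself. Six cork-marked places at radius 75 lie 0, 60, 120... degrees from front.
- post0 (a point): Top centre of one of six upright chrome posts on the disc: diameter 14, from height 40 to 95, on a circle of radius 140 about the turning axis. At the start this one is 30 degrees anticlockwise (from above) of the caddy's front, the others follow every 60 degrees: so at each rest the posts are midway between the places.
- front_spot (a point): Point on the disc's top level, fixed to the caddy unit, 75 in front of the turning axis: where the centre of the tumbler's foot must come.
- tumbler: Loose amber glass tumbler, 85 tall, radius 36 at the rim, 31 at the foot, origin at its foot's centre. It stands on one of the three rear places (120, 180 or 240 degrees from the front).
- jigger: Loose stainless jigger, 75 tall, radius 23, origin at its foot's centre, on another of the three rear places.
- pourer: Loose glass pourer on a cork stopper, 90 tall, radius 22, origin at its foot's centre, on the last of the three rear places.
- sign_base: Fixed round foot (radius 38, 12 high) of the badge stand, origin on the shelf on the upright pivot axis; yaw within 0.3; its -x axis looks roughly towards the robot. Nothing stands above it.
- badge (a joint): Turn of the badge about its upright pivot in rad, 0 at start (red face to the stand's -x side), positive anticlockwise from above, stops at +-3.44. Settles by itself at 0 or +-pi (green face to -x), crest at a quarter turn; 0.05 N m turns it. A panel 110 wide (along the stand's y at 0 and pi), 10 thick, from height 52 to 132, pivoted at the middle of its width.
- green_face (a point): Centre of the badge's green face, height 92, 6 from the pivot axis.
- decanter: Loose empty glass decanter, 185 tall, radius 50, origin under its centre; stands beyond the badge, to stay where it is.

How it is judged:
On the way, in this order (a step that is already met when the one before it is completed fails the run):
1. the tumbler stands at the front spot with the disc at rest in its click and the robot off the disc (horizontal distance between tumbler and front_spot below 0.015 m and (value of joint carousel between 2.024 and 2.164 rad or value of joint carousel between 3.072 and 3.212 rad or value of joint carousel between 4.119 and 4.259 rad or value of joint carousel between -2.164 and -2.024 rad or value of joint carousel between -3.212 and -3.072 rad or value of joint carousel between -4.259 and -4.119 rad) and velocity of joint carousel between -0.05 and 0.05 rad/s and contact force between each of the arm, the fingers and caddy below 0.1 N), for 0.2 s.
2. the badge shows its green face to the front ((value of joint badge between 2.967 and 3.317 rad or value of joint badge between -3.317 and -2.967 rad)), for 0.2 s.
At the end, for the whole second after the job is handed in: The amber tumbler stands upright with its foot's centre within 15 mm of the front spot, the disc at rest within 4 degrees of a click and the badge at rest within 10 degrees of half a turn (green face to the front); jigger and pourer upright; decanter within 20 mm of its start and upright (horizontal distance between tumbler and front_spot below 0.015 m and (value of joint carousel between 2.024 and 2.164 rad or value of joint carousel between 3.072 and 3.212 rad or value of joint carousel between 4.119 and 4.259 rad or value of joint carousel between -2.164 and -2.024 rad or value of joint carousel between -3.212 and -3.072 rad or value of joint carousel between -4.259 and -4.119 rad) and velocity of joint carousel between -0.05 and 0.05 rad/s and (value of joint badge between 2.967 and 3.317 rad or value of joint badge between -3.317 and -2.967 rad) and velocity of joint badge between -0.1 and 0.1 rad/s and angle between each of tumbler, jigger, pourer, decanter's own z axis and vertical below 0.15 rad and distance of decanter from where it was at the start of the episode below 0.02 m and distance between tumbler and front_spot below 0.02 m); the robot touches nothing.
It fails at once if the robot touches the ware riding on the caddy (over 1 N) (contact force between any of the arm, the fingers and tumbler above 1 N or contact force between any of the arm, the fingers and jigger above 1 N or contact force between any of the arm, the fingers and pourer above 1 N).
It fails at once if ware or decanter tips over (angle between any of tumbler, jigger, pourer, decanter's own z axis and vertical above 0.5 rad).
It fails at once if the decanter is shifted by more than 20 mm (distance of decanter from where it was at the start of the episode above 0.02 m).
It also fails if it takes over 72 s, if anything falls off the work surface, if the arm or the gripper's body presses on something with over 40 N, if the wrist force passes 120 N, or if a joint passes its speed limit or range.

## Robot

A 7-joint arm with a two-finger parallel gripper is mounted at the origin on the work surface. World frame = base frame: x ahead of the robot, y to its left, z up, the work surface at z = 0. Lengths are in m, angles in rad, forces in N, time in s.
With the tool pointing down it reaches from about 0.4 to 0.85 m from the base axis. Payload 4.5 kg.
Tool frame: the origin (TCP) lies where the fingers leave the gripper's body, on its centre line; the fingertips stand 64 mm ahead of it and the grasp point (between the pads) lies 45 mm ahead of it; z points along the fingers, y is the line along which they close (so a half turn about z gives the same grasp; the last joint's range is limited). The gripper opens to 88 mm and grips with 3 to 60 N. Pads are 18 mm wide; open, the fingers measure 123 mm over their backs; the gripper's body (75 mm by 187 mm) begins 45 mm behind the grasp point.
Start: joints at [-1.178, 0.689, -0.195, 1.565, 0.157, 0.902, -0.215], TCP at [0.219, 0.585, 0.303] pointing down, gripper open.
Joint ranges: [-3.01, 3.01], [-0.46, 2.08], [-1.47, 1.51], [0.13, 2.56], [-1, 4.14], [0.04, 2.09], [-2.66, 2.66]. Speed limits (rad/s): [2.57, 2.57, 3.14, 3.14, 3.14, 3.14, 3.14].

## Interface

Orientations are given as a unit quaternion [x, y, z, w].
In Python, from plant import r gives the robot as it stands.
- The arm moves only by the tool play_rows, never from a script. Its arguments are lists of equal length, an entry for each row: "translation": the shift along the tool's x, y, z in m, a list of three; "delta_rot": the turn, a rotation vector about the tool's x, y, z in degrees, a list of three; "grip": the opening, from -1 (shut) to 1 (fully open). In form: {"translation": [[x, y, z], ...], "delta_rot": [[rx, ry, rz], ...], "grip": [grip, ...]}. A call has 1 to 20 rows; each row shifts and turns the commanded pose from where the row before left it, along the tool's axes as they then stand; what a row does not reach is not made up. A row lasts 1/8 s, in which the tool goes at most 62.5 mm and 10.7 degrees, less where a joint would pass 70% of its speed; a pose out of reach is approached as far as the arm can. A call with a gripper value outside its range is refused whole. The fingers move at their own pace and stop on an object; "squeeze" is the grip in N (left out, the last holds). Time passes only in rows, so rows that do not move let the fingers close. It gives the time, the measured TCP pose, the force, the opening and the grip force at its end, in the units of the state.
- r.get_state(): the state, without advancing time (a new reading comes with each control period).
- r.snapshot(name): name is "scene" or "side" or "wrist"; returns the picture (400x640x3 uint8, blue, green, red); there is no depth.
- r.get_calibration(name): a dict with "intrinsics" (3x3 intrinsics, pixels), "eye" and "rotation" of the camera in the world. Camera axes: x right, y up, looking along -z (the intrinsics and any distortion apply to the point x, -y, -z); pixel columns grow to the right and rows downward; lengths in m; the calibration is good to about 2 mm. A picture is of the moment at which its call begins: read the wrist's pose just before it. get_calibration takes no time and is no camera call; for the wrist camera it gives the pose at the moment of the call.
- r.finish_job(): hands the job in; it is judged then, once.
Trained networks look in the newest picture that a camera, given by its name, has taken for a name from the list of things; names that differ only in an ending like _2 or _b are one class to them, and where a whole thing is asked for, a point or a joint stands for the part that bears it (a point fixed in the world has none). Each returns a list of dicts, best first, with "confidence" (0 to 1); they miss things now and then, are a little off and sometimes report something else, mostly with a low value. They report only what shows in the picture. A call takes as long as a camera call.
- r.look_for(camera, target): "point" ([x, y, z] in m, in world coordinates, good to about 4 mm: the middle of the surface that is visible of it).
- r.silhouettes(camera, target): "pixels" (400x640 bool, what is visible of it).
The state is a dict: "clock": time; "q": joint angles; "qd": joint speeds; "joint_torque": joint torques, N m; "tool_pos": TCP position; "eef_rot": TCP orientation; "contact_force": force on the tool from outside, world axes, zero at the start; "moment": the same for the moment, N m; "opening": opening from 0.0 (shut) to 1.0 (fully open); "finger_force": force on a finger pad.
Only numpy, scipy, OpenCV 4.12 (cv2) and the standard library are available. Lean on these libraries where they do the work, as an engineer would, in place of code of your own. Each camera call takes 0.05 s, during which the arm holds its last target. There are 200 camera calls.

## Working session

There is one attempt and no reset: what is moved stays moved. The work goes in short steps, Python scripts to look and compute and a tool call to move; the robot and the scene stay as the last step left them, time stands still between calls to the robot, and variables do not carry over. Pictures are saved under pics/ and viewed, at most 11 in all, crops included, and the job is handed in when it is done.

Besides the shell and the picture viewer there is one more tool, called as name(argument=value, ...) on one line, values as JSON. play_rows: Moves the arm, as the interface text tells. Its arguments: {"type":"object","properties":{"translation":{"type":"array","items":{"type":"array","items":{"type":"number"}}},"delta_rot":{"type":"array","items":{"type":"array","items":{"type":"number"}}},"grip":{"type":"array","items":{"type":"number"}},"squeeze":{"type":"number"}},"required":["translation","delta_rot","grip"]}

```bash
mkdir -p pics; ls
python3 - <<'E'
from plant import r
import cv2,numpy as np
s=r.get_state(); print({k:np.round(v,3).tolist() for k,v in s.items()})
a=r.snapshot("scene");b=r.snapshot("side")
cv2.imwrite("pics/a.png",a);cv2.imwrite("pics/b.png",b)
for c in("scene","side"):
  k=r.get_calibration(c);print(c,{x:np.round(v,3).tolist() for x,v in k.items()})
  for t in("caddy","rack_front","carousel","post0","front_spot","tumbler","jigger","pourer","sign_base","badge","green_face","decanter"):
    try:print(t,[(np.round(d["point"],3).tolist(),round(d["confidence"],2)) for d in r.look_for(c,t)[:7]])
    except Exception as e:print(t,e)
E
```

```text
pics
{'clock': 0.0, 'q': [-1.178, 0.69, -0.195, 1.566, 0.157, 0.902, -0.215], 'qd': [-0.0, 0.001, 0.002, 0.001, 0.001, -0.0, -0.0], 'joint_torque': [-0.0, -52.755, -1.267, -15.343, -0.053, 0.006, 0.0], 'tool_pos': [0.219, 0.585, 0.302], 'eef_rot': [0.178, 0.984, -0.001, -0.0], 'contact_force': [-0.293, -0.106, 0.193], 'moment': [-0.043, -0.027, 0.021], 'finger_force': 0.0, 'opening': 0.997}
scene {'intrinsics': [[485.754, 0.0, 318.322], [0.0, 485.754, 202.704], [0.0, 0.0, 1.0]], 'eye': [1.204, -0.291, 1.256], 'rotation': [0.239, 0.135, 0.474, 0.837]}
caddy [([0.716, -0.131, 0.038], 0.63)]
rack_front [([0.715, -0.128, 0.043], 0.97), ([0.486, 0.31, 0.1], 0.36)]
carousel [([0.71, -0.128, 0.04], 0.77)]
post0 [([0.709, -0.132, 0.042], 0.6)]
front_spot [([0.716, -0.132, 0.037], 0.82)]
tumbler [([0.722, -0.042, 0.083], 0.7), ([0.486, 0.311, 0.1], 0.54)]
jigger [([0.739, -0.176, 0.116], 0.58)]
pourer [([0.776, -0.111, 0.079], 0.81)]
sign_base [([0.486, 0.308, 0.078], 0.58)]
badge [([0.487, 0.308, 0.101], 0.78), ([0.717, -0.132, 0.036], 0.64)]
green_face [([0.497, 0.307, 0.106], 0.8), ([0.706, -0.133, 0.044], 0.55)]
decanter [([0.708, 0.282, 0.103], 0.68)]
side {'intrinsics': [[367.542, 0.0, 321.238], [0.0, 367.542, 202.423], [0.0, 0.0, 1.0]], 'eye': [0.45, -0.481, 0.893], 'rotation': [0.334, -0.048, -0.156, 0.928]}
caddy [([0.685, -0.14, 0.04], 0.56), ([0.724, -0.18, 0.115], 0.5)]
rack_front [([0.686, -0.142, 0.04], 0.8), ([0.725, -0.183, 0.117], 0.31)]
carousel [([0.672, -0.133, 0.042], 0.95)]
post0 [([0.675, -0.136, 0.042], 0.95)]
front_spot [([0.686, -0.141, 0.04], 0.76)]
tumbler [([0.711, -0.07, 0.084], 0.57), ([0.724, -0.181, 0.118], 0.43)]
jigger [([0.726, -0.18, 0.116], 0.81)]
pourer [([0.764, -0.116, 0.078], 0.7)]
sign_base [([0.485, 0.3, 0.013], 0.88)]
badge []
green_face [([0.487, 0.286, 0.125], 0.55)]
decanter [([0.684, 0.277, 0.1], 0.83)]
```

View pics/a.png

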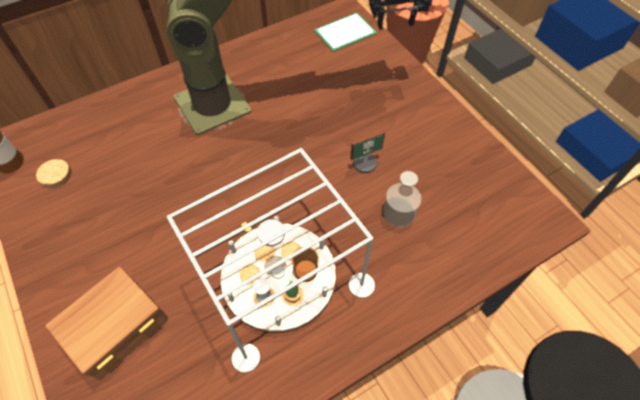

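View pics/b.png

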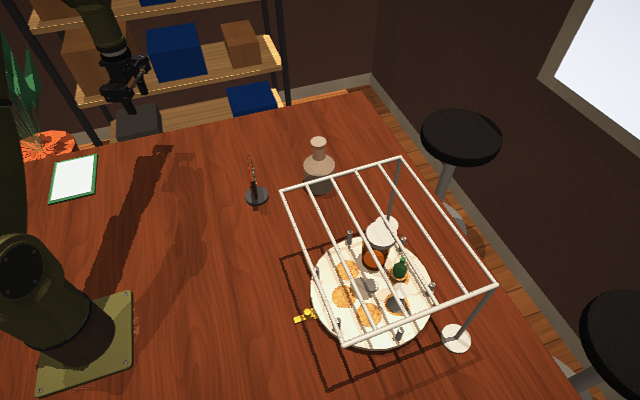

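```bash
cat > h.py <<'E'
from plant import r
import cv2,numpy as np
from scipy.spatial.transform import Rotation as R
from scipy.optimize import least_squares
def proj(c,P,k=None):
    k=k or r.get_calibration(c); p=(np.atleast_2d(P)-k["eye"])@R.from_quat(k["rotation"]).as_matrix()
    K=np.array(k["intrinsics"]);return np.c_[K[0,2]+K[0,0]*p[:,0]/-p[:,2],K[1,2]-K[1,1]*p[:,1]/-p[:,2]]
def ray(c,u,z):
    k=r.get_calibration(c);K=np.array(k["intrinsics"]);u=np.atleast_2d(u)
    d=np.c_[(u[:,0]-K[0,2])/K[0,0],-(u[:,1]-K[1,2])/K[1,1],-np.ones(len(u))]@R.from_quat(k["rotation"]).as_matrix().T
    e=np.array(k["eye"]);return e+d*((z-e[2])/d[:,2])[:,None]
def cad(p,L):
    L=np.atleast_2d(L);c,s=np.cos(p[2]),np.sin(p[2])
    return np.c_[p[0]+c*L[:,0]-s*L[:,1],p[1]+s*L[:,0]+c*L[:,1],L[:,2]]
E
python3 - <<'E'
from h import *
M=[[-.16,.18,.28],[-.16,-.18,.28],[.14,.18,.28],[.14,-.18,.28]]
U={"scene":[(302,153),(170,217),(370,239),(230,323)],"side":[(281,191),(345,345),(402,157),(497,285)]}
f=lambda p:np.concatenate([(proj(c,cad(p,M))-U[c]).ravel() for c in U])
o=least_squares(f,[.68,-.13,0],loss="soft_l1");print(o.x,np.round(f(o.x).reshape(-1,2),1).tolist())
p=o.x
ims={c:r.snapshot(c) for c in U}
for c in U:
    im=cv2.resize(ims[c],None,fx=3,fy=3,interpolation=cv2.INTER_CUBIC)
    def dr(P,col,cl=True): cv2.polylines(im,[np.int32(proj(c,cad(p,P))*3+1)],cl,col,1)
    t=np.linspace(0,2*np.pi,60)
    dr(np.c_[.155*np.cos(t),.155*np.sin(t),0*t+.04],(255,0,0))
    for i in range(6):
        a=np.pi+np.radians(30+60*i);dr([[.14*np.cos(a),.14*np.sin(a),z] for z in(.04,.095)],(0,0,255) if i else (255,0,255),False)
        a=np.pi+np.radians(60*i);dr(np.c_[.075*np.cos(a)+.03*np.cos(t),.075*np.sin(a)+.03*np.sin(t),0*t+.04],(0,255,0) if i!=2 else (0,255,255))
    dr([[-.208,0,.008],[-.155,0,.008]],(255,255,0),False);dr([[-.172,0,0],[-.172,0,.03]],(255,255,0),False)
    dr([M[0],M[1],M[3],M[2]],(200,0,200))
    x,y=proj(c,cad(p,[0,0,.1]))[0]*3;x,y=int(x),int(y);h=im.shape
    cr=im[max(0,y-270):y+270,max(0,x-300):x+300];cv2.imwrite(f"pics/m_{c}.png",cr);print(c,x,y)
    for t_ in("tumbler","jigger","pourer","badge","sign_base","decanter","green_face"):
        for d in r.silhouettes(c,t_)[:1]:
            v,u=np.nonzero(d["pixels"]);print(t_,d["confidence"],len(u),u.min(),u.max(),v.min(),v.max(),u.mean(),v.mean())
E
```

```text
[ 0.69552285 -0.11228393  0.03094629] [[-0.9, -1.5], [-1.0, 1.1], [0.9, 1.1], [-1.6, 1.9], [0.1, -0.4], [-1.1, -0.5], [-0.8, -0.6], [-0.1, -0.5]]
scene 829 795
tumbler 0.78 632 292 318 248 281 305.37974683544303 263.1044303797468
jigger 0.63 276 254 270 280 301 261.6485507246377 290.42391304347825
pourer 0.69 209 284 300 282 302 292.5645933014354 294.36842105263156
badge 0.64 606 350 384 131 159 367.023102310231 144.9042904290429
sign_base 0.67 954 350 384 131 171 366.57023060796644 151.38574423480082
decanter 0.89 1492 384 420 171 226 402.4798927613941 200.61193029490616
green_face 0.71 594 351 384 131 158 367.2828282828283 144.84511784511784
side 1121 823
tumbler 0.82 400 362 389 243 270 373.17 257.895
jigger 0.56 306 389 409 283 312 399.078431372549 295.4117647058824
pourer 0.79 342 390 407 257 283 398.9298245614035 271.7894736842105
badge 0.77 166 248 257 157 197 252.33132530120483 178.34939759036143
sign_base 0.59 479 247 267 158 205 255.4509394572025 189.35490605427975
decanter 0.85 1105 304 334 136 194 318.86425339366514 166.54751131221718
green_face 0.57 351 388 409 283 312 398.8005698005698 296.66096866096865
```

```bash
python3 -c "
import cv2;a=cv2.imread('pics/m_scene.png');b=cv2.imread('pics/m_side.png');print(a.shape,b.shape)"
```

```text
(540, 600, 3) (540, 600, 3)
```

View pics/m_scene.png

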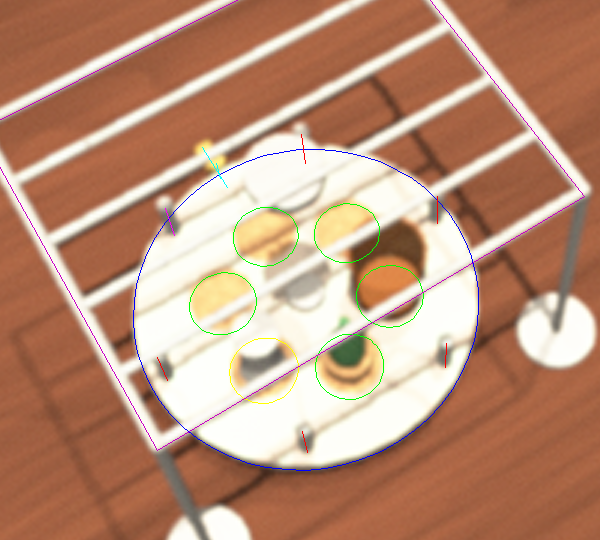

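View pics/m_side.png

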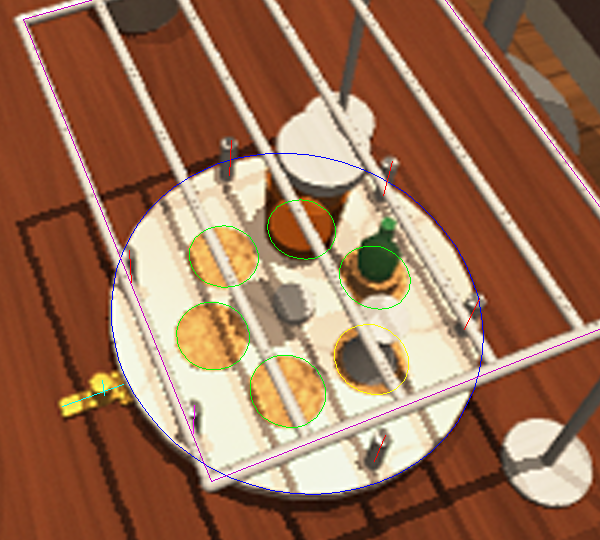

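```bash
cat >> h.py <<'E'
CP=[.6955,-.1123,.031]
def tool():
    s=r.get_state();return np.array(s["tool_pos"]),R.from_quat(s["eef_rot"])
def td(P,Q=None):  # legs: shift in tool axes (mm) from the present pose through world points
    p,q=tool();Q=Q or q
    for t in P: t=np.array(t);print(np.round(Q.inv().apply(t-p)*1000,1),"world",np.round(t,3));p=t
def want(th=40):
    z=R.from_euler("z",CP[2]).apply([np.sin(np.radians(th)),0,-np.cos(np.radians(th))]);y=R.from_euler("z",CP[2]).apply([0,1,0])
    return R.from_matrix(np.c_[np.cross(y,z),y,z])
E
python3 - <<'E'
from h import *
p,q=tool();print(q.as_matrix().round(3))
td([(.42,.25,.34),(.42,0,.34)])
zr=(q.inv()*want(0)).as_rotvec(True);print("turn z",zr.round(1),"tilt",(want(0).inv()*want(40)).as_rotvec(True).round(1))
E
```

```text
[[-0.936  0.351  0.   ]
 [ 0.351  0.936  0.   ]
 [ 0.     0.    -1.   ]]
[-305.5 -243.5  -37.3] world [0.42 0.25 0.34]
[ -87.8 -234.1   -0. ] world [0.42 0.   0.34]
turn z [  0.   -0.  -22.3] tilt [  0. -40.   0.]
```

play_rows(translation=[[-38, -30, -5], [0, 0, 0]], delta_rot=[[0, 0, 0], [0, 0, 0]], grip=[-1, 2])

```text
out of range
```

That call had millimetres where the tool wants metres, plus a grip value out of range. It was refused whole, so nothing moved. I'll resend it in metres.

play_rows(translation=[[-0.038, -0.03, -0.005], [-0.038, -0.03, -0.005], [-0.038, -0.03, -0.005], [-0.038, -0.03, -0.005], [-0.038, -0.03, -0.005], [-0.038, -0.03, -0.005], [-0.038, -0.03, -0.005], [-0.038, -0.03, 0], [-0.015, -0.039, 0], [-0.015, -0.039, 0], [-0.015, -0.039, 0], [-0.015, -0.039, 0], [-0.015, -0.039, 0], [-0.015, -0.039, 0], [0, 0, 0], [0, 0, 0], [0, 0, 0]], delta_rot=[[0, 0, 0], [0, 0, 0], [0, 0, 0], [0, 0, 0], [0, 0, 0], [0, 0, 0], [0, 0, 0], [0, 0, 0], [0, 0, 0], [0, 0, 0], [0, 0, 0], [0, 0, 0], [0, 0, 0], [0, 0, 0], [0, 0, -7.5], [0, 0, -7.5], [0, 0, -7.3]], grip=[-1, -1, -1, -1, -1, -1, -1, -1, -1, -1, -1, -1, -1, -1, -1, -1, -1])

```text
clock: 4.22
tool_pos: [0.422, 0.0029, 0.3379]
eef_rot: [-0.017, 1.0, 0.0, 0.0]
contact_force: [-0.2, -0.2, -1.1]
opening: 0.008
finger_force: 0.0
```

play_rows(translation=[[0, 0, 0], [0, 0, 0], [0, 0, 0], [0, 0, 0], [0, 0, 0], [0, 0, 0]], delta_rot=[[0, -8, 0], [0, -8, 0], [0, -8, 0], [0, -8, 0], [0, -8, 0], [0, 0, 0]], grip=[-1, -1, -1, -1, -1, -1])

```text
clock: 4.97
tool_pos: [0.3987, -0.0072, 0.3221]
eef_rot: [-0.016, 0.984, -0.018, 0.177]
contact_force: [-0.4, -0.2, 0.1]
opening: 0.004
finger_force: 0.0
```

```bash
cat >> h.py <<'E'
def tip(l,Q=None):  # TCP for a fingertip at caddy-local point
    Q=Q or want();return cad(CP,l)[0]-Q.apply([0,0,.064])
E
python3 - <<'E'
from h import *
p,q=tool();print(p.round(3),(q.inv()*want()).as_rotvec(True).round(1),r.get_state()["q"])
a=tip([-.121,.115,.055]);td([a+q.apply([0,0,-.08]),a,tip([-.121,.095,.055]),tip([-.132,.065,.055]),tip([-.140,.025,.055]),tip([-.140,.005,.055])])
cv2.imwrite("pics/w1.png",r.snapshot("wrist"))
print([(np.round(d["point"],3).tolist(),round(d["confidence"],2)) for d in r.look_for("wrist","carousel")[:3]])
E
```

```text
[ 0.399 -0.007  0.322] [ -2.2 -19.6   0.9] [-0.01763184  0.30479004 -0.18140261  2.42935515  1.1605534   0.16023587
  0.29159218]
[-47.2  10.5 169.9] world [0.502 0.    0.179]
[ 0.  0. 80.] world [ 0.53  -0.002  0.104]
[  0.2 -20.    0.8] world [ 0.53  -0.022  0.104]
[ 10.6 -30.   -2.6] world [ 0.52  -0.053  0.104]
[  7.8 -40.   -1.2] world [ 0.514 -0.093  0.104]
[  0.2 -20.    0.8] world [ 0.514 -0.113  0.104]
[([0.607, -0.137, 0.04], 0.95)]
```

Run:
```python
from h import *
td([(.46,0,.19)])
```

```text
[-10.7  11.4 145. ] world [0.46 0.   0.19]
```

View pics/w1.png

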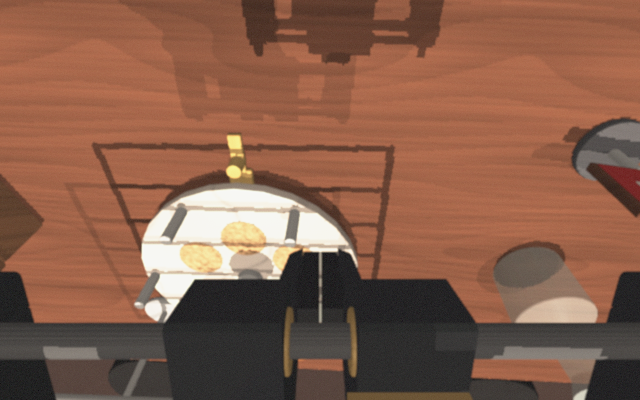

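The wrist view shows the brass stud at (235,170), the two front posts at (174,223) and (292,226), and the red badge face at the right.

play_rows(translation=[[-0.003, 0.003, 0.036], [-0.003, 0.003, 0.036], [-0.003, 0.003, 0.036], [-0.002, 0.002, 0.037], [0, 0, 0], [0, 0, 0], [0, 0, 0], [0, 0, 0]], delta_rot=[[0, 0, 0], [0, 0, 0], [0, 0, 0], [0, 0, 0], [-0.5, -6.5, 0.3], [-0.5, -6.5, 0.3], [-0.5, -6.5, 0.3], [0, 0, 0]], grip=[-1, -1, -1, -1, -1, -1, -1, -1])

```text
clock: 6.08
tool_pos: [0.455, 0.0095, 0.206]
eef_rot: [-0.03, 0.963, -0.01, 0.267]
contact_force: [-0.2, 0.6, -0.9]
opening: 0.004
finger_force: 0.0
```

Run:
```python
from h import *
p,q=tool();print(p.round(3),(q.inv()*want()).as_rotvec(True).round(1),np.round(r.get_state()["q"],2))
k=r.get_calibration("wrist");im=r.snapshot("wrist");cv2.imwrite("pics/w2.png",im)
print("stud top",proj("wrist",cad(CP,[-.172,0,.03]),k),"strip end",proj("wrist",cad(CP,[-.208,0,.008]),k))
for a in(-30,30):
  a=np.radians(a);print("post",proj("wrist",cad(CP,[[-.14*np.cos(a),-.14*np.sin(a),z] for z in(.04,.095)]),k).round(1).tolist())
```

```text
[0.455 0.009 0.206] [-0.9 -9.1  2.1] [ 0.46  0.95 -1.19  2.55  2.03  1.13 -0.61]
stud top [[157.23927244 147.34155405]] strip end [[151.51985313  89.43574184]]
post [[254.3, 204.7], [242.5, 259.5]]
post [[91.2, 198.3], [56.9, 252.0]]
```

View pics/w2.png

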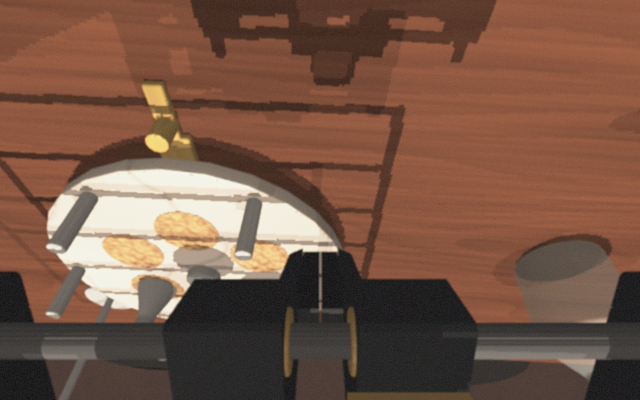

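Model and picture agree: the posts are predicted at (254,205) and (91,198), and the picture has them at (255,203) and (91,195). The pose estimate is good.

Run:
```python
from h import *
p,q=tool()
T=lambda l:tip(l,q)
td([T([-.175,.115,.15]),T([-.121,.115,.055])],q)
```

```text
[-22.8 -12.   16.7] world [ 0.484 -0.002  0.205]
[  2.7   2.7 109.2] world [ 0.538 -0.001  0.11 ]
```

play_rows(translation=[[-0.012, -0.006, 0.008], [-0.011, -0.006, 0.009], [0, 0, 0.022], [0, 0, 0.022], [0.001, 0.001, 0.022], [0.001, 0.001, 0.022], [0, 0, 0]], delta_rot=[[0, 0, 0], [0, 0, 0], [0, -1, 0], [0, -1, 0], [0, -1, 0], [0, -1, 0], [0, 0, 0]], grip=[-1, -1, -1, -1, -1, -1, -1])

```text
clock: 7.0
tool_pos: [0.5315, -0.0025, 0.1312]
eef_rot: [-0.032, 0.952, -0.015, 0.303]
contact_force: [-0.5, 0.0, 0.7]
opening: 0.004
finger_force: 0.0
```

```bash
cat >> h.py <<'E'
def loc(w): 
    c,s=np.cos(CP[2]),np.sin(CP[2]);d=np.array(w)-[CP[0],CP[1],0];return np.round([c*d[0]+s*d[1],-s*d[0]+c*d[1],d[2]],4)
def where():
    p,q=tool();s=r.get_state();print("clock",s["clock"],"tip local",loc(p+q.apply([0,0,.064])),"toolz",q.apply([0,0,1]).round(3),"tooly",q.apply([0,1,0]).round(3),"q",np.round(s["q"],2),"F",np.round(s["contact_force"],1));return p,q
E
python3 - <<'E'
from h import *
p,q=where();T=lambda l:tip(l,q)
td([T(l) for l in([-.121,.115,.055],[-.124,.095,.055],[-.134,.065,.055],[-.142,.025,.055],[-.142,.003,.055])],q)
E
```

```text
clock 7.0 tip local [-0.1236  0.113   0.079 ] toolz [ 0.578 -0.01  -0.816] tooly [-0.051  0.998 -0.048] q [ 0.47  1.16 -1.07  2.4   2.28  1.21 -0.52] F [-0.5  0.   0.7]
[11.7  3.1 21. ] world [ 0.534 -0.     0.107]
[  3.3 -19.9  -1.2] world [ 0.532 -0.021  0.107]
[  9.5 -29.8  -4.9] world [ 0.523 -0.051  0.107]
[  8.3 -39.8  -3.5] world [ 0.516 -0.091  0.107]
[  1.  -22.    0.6] world [ 0.516 -0.113  0.107]
```

play_rows(translation=[[0.006, 0.0015, 0.0105], [0.006, 0.0015, 0.0105], [0.001, -0.0067, 0], [0.001, -0.0067, 0], [0.001, -0.0067, -0.001], [0.0024, -0.0075, -0.0012], [0.0024, -0.0075, -0.0012], [0.0024, -0.0075, -0.0012], [0.0024, -0.0075, -0.0012], [0.0017, -0.008, -0.0007], [0.0017, -0.008, -0.0007], [0.0017, -0.008, -0.0007], [0.0017, -0.008, -0.0007], [0.0017, -0.008, -0.0007], [0, -0.0073, 0], [0, -0.0073, 0], [0, -0.0073, 0], [0, 0, 0]], delta_rot=[[0, 0, 0], [0, 0, 0], [0, 0, 0], [0, 0, 0], [0, 0, 0], [0, 0, 0], [0, 0, 0], [0, 0, 0], [0, 0, 0], [0, 0, 0], [0, 0, 0], [0, 0, 0], [0, 0, 0], [0, 0, 0], [0, 0, 0], [0, 0, 0], [0, 0, 0], [0, 0, 0]], grip=[-1, -1, -1, -1, -1, -1, -1, -1, -1, -1, -1, -1, -1, -1, -1, -1, -1, -1])

```text
clock: 9.25
tool_pos: [0.5171, -0.1131, 0.1076]
eef_rot: [-0.03, 0.952, -0.013, 0.305]
contact_force: [-0.6, 0.6, 0.4]
opening: 0.003
finger_force: 0.0
```

Run:
```python
from h import *
p,q=where()
for c in("side","scene"):
  im=r.snapshot(c);x,y=np.int32(proj(c,cad(CP,[0,0,.06]))[0]);cr=cv2.resize(im[max(0,y-80):y+80,x-100:x+100],None,fx=3,fy=3);cv2.imwrite(f"pics/p1_{c}.png",cr)
a=cv2.imread("pics/p1_side.png");b=cv2.imread("pics/p1_scene.png")
cv2.imwrite("pics/p1.png",cv2.resize(np.hstack([a,b]),(800,320)))
```

```text
clock 9.25 tip local [-0.1413  0.0032  0.0555] toolz [ 0.581 -0.006 -0.814] tooly [-0.049  0.998 -0.043] q [ 0.74  1.2  -0.99  2.39  2.45  1.06 -0.37] F [-0.6  0.6  0.4]
```

View pics/p1.png

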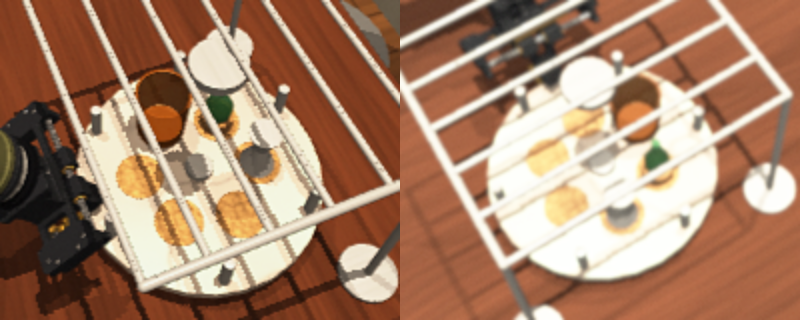

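The tumbler has moved to the front left, and the disc is past its crest and still rolling. I'll back out and shift sideways for the second push.

play_rows(translation=[[0, 0, -0.03], [0, 0, -0.03], [0, 0, -0.02], [0, 0.028, 0], [0, 0.028, 0], [0, 0.028, 0], [0, 0.028, 0], [0, 0, 0], [0, 0, 0], [0, 0, 0]], delta_rot=[[0, 0, 0], [0, 0, 0], [0, 0, 0], [0, 0, 0], [0, 0, 0], [0, 0, 0], [0, 0, 0], [0, 0, 0], [0, 0, 0], [0, 0, 0]], grip=[-1, -1, -1, -1, -1, -1, -1, -1, -1, -1])

```text
clock: 10.6
tool_pos: [0.4741, -0.0016, 0.1699]
eef_rot: [-0.031, 0.953, -0.012, 0.301]
contact_force: [-0.7, -0.4, 0.1]
opening: 0.002
finger_force: 0.0
```

```bash
cat > chk.py <<'E'
from h import *
# disc angle from the ware seen in both fixed views: intersect pixel rays of silhouette centres
def carouselview(name):
    s={c:r.snapshot(c) for c in("scene","side")}
    for t,h,a0 in(("tumbler",.043,240),("jigger",.04,120),("pourer",.04,180)):
        U={}
        for c in s:
            d=r.silhouettes(c,t)
            if d and d[0]["confidence"]>.4:
                v,u=np.nonzero(d[0]["pixels"]);U[c]=((u.min()+u.max())/2,(v.min()+v.max())/2)
        if not U:print(t,"none");continue
        o=least_squares(lambda p:np.concatenate([(proj(c,cad(CP,[p[0],p[1],.04+h]))-U[c]).ravel() for c in U]),[-.07,0])
        l=o.x;a=np.degrees(np.arctan2(-l[1],-l[0]))%360;print(t,"local",l.round(4),"angle",round(a,1),"turn",round((a-a0+180)%360-180,1),"res",round(o.cost,1),len(U))
    return s
E
python3 - <<'E'
from chk import *
p,q=where();carouselview("x");T=lambda l:tip(l,q)
td([T(l) for l in([-.121,.115,.055],[-.124,.095,.055],[-.134,.065,.055],[-.142,.025,.055],[-.142,.003,.055])],q)
E
```

```text
clock 10.6 tip local [-0.1811  0.1161  0.1176] toolz [ 0.575 -0.004 -0.818] tooly [-0.052  0.998 -0.041] q [ 0.55  1.27 -1.47  2.56  2.04  1.55 -0.44] F [-0.7 -0.4  0.1]
tumbler local [-0.0408  0.0662] angle 301.7 turn 61.7 res 2.1 2
jigger local [0.0719 0.0027] angle 182.1 turn 62.1 res 0.2 2
pourer local [0.0315 0.0601] angle 242.4 turn 62.4 res 8.0 2
[-13.4  -0.5  85.3] world [ 0.534 -0.001  0.107]
[  3.3 -19.9  -1.3] world [ 0.532 -0.021  0.107]
[  9.4 -29.8  -5.1] world [ 0.523 -0.051  0.107]
[  8.2 -39.8  -3.7] world [ 0.516 -0.091  0.107]
[  0.9 -22.    0.5] world [ 0.517 -0.113  0.107]
```

play_rows(translation=[[-0.0035, 0, 0.021], [-0.0035, 0, 0.021], [-0.0035, 0, 0.021], [-0.003, 0, 0.021], [0, 0, 0]], delta_rot=[[0, 0, 0], [0, 0, 0], [0, 0, 0], [0, 0, 0], [0, 0, 0]], grip=[-1, -1, -1, -1, -1])

```text
clock: 11.62
tool_pos: [0.5334, -0.0005, 0.1074]
eef_rot: [-0.03, 0.953, -0.012, 0.3]
contact_force: [-1.0, 0.5, -0.0]
opening: 0.004
finger_force: 0.0
```

Run:
```python
from chk import *
p,q=where();T=lambda l:tip(l,q)
td([T(l) for l in([-.124,.095,.055],[-.134,.065,.055],[-.143,.025,.055],[-.143,.003,.055])],q)
```

```text
clock 11.625 tip local [-0.1219  0.1153  0.0549] toolz [ 0.573 -0.004 -0.82 ] tooly [-0.05   0.998 -0.04 ] q [ 0.57  1.41 -1.37  2.38  2.2   1.49 -0.26] F [-1.   0.5 -0. ]
[  2.5 -20.3  -0.8] world [ 0.532 -0.021  0.107]
[  9.4 -29.8  -5.1] world [ 0.523 -0.051  0.107]
[  8.9 -39.8  -4.3] world [ 0.515 -0.091  0.107]
[  0.9 -22.    0.5] world [ 0.516 -0.113  0.107]
```

play_rows(translation=[[0.001, -0.0067, 0], [0.001, -0.0067, 0], [0.001, -0.0067, -0.001], [0.0024, -0.0075, -0.0012], [0.0024, -0.0075, -0.0012], [0.0024, -0.0075, -0.0012], [0.0024, -0.0075, -0.0013], [0.0018, -0.008, -0.0009], [0.0018, -0.008, -0.0009], [0.0018, -0.008, -0.0009], [0.0018, -0.008, -0.0008], [0.0018, -0.008, -0.0008], [0, -0.0073, 0], [0, -0.0073, 0], [0, -0.0073, 0], [0, 0, -0.02], [0, 0, -0.02], [0, 0, -0.02], [0, 0, 0]], delta_rot=[[0, 0, 0], [0, 0, 0], [0, 0, 0], [0, 0, 0], [0, 0, 0], [0, 0, 0], [0, 0, 0], [0, 0, 0], [0, 0, 0], [0, 0, 0], [0, 0, 0], [0, 0, 0], [0, 0, 0], [0, 0, 0], [0, 0, 0], [0, 0, 0], [0, 0, 0], [0, 0, 0], [0, 0, 0]], grip=[-1, -1, -1, -1, -1, -1, -1, -1, -1, -1, -1, -1, -1, -1, -1, -1, -1, -1, -1])

```text
clock: 14.0
tool_pos: [0.4808, -0.1129, 0.1597]
eef_rot: [-0.032, 0.953, -0.012, 0.302]
contact_force: [-0.2, 0.8, 0.5]
opening: 0.004
finger_force: 0.0
```

play_rows(translation=[[0, 0, -0.01], [0, 0, -0.01], [0, 0, 0], [0, 0, 0], [0, 0, 0], [0, 0, 0], [0, 0, 0], [0, 0, 0]], delta_rot=[[0, 0, 0], [0, 0, 0], [0, 0, 0], [0, 0, 0], [0, 0, 0], [0, 0, 0], [0, 0, 0], [0, 0, 0]], grip=[-1, -1, -1, -1, -1, -1, -1, -1])

```text
clock: 15.0
tool_pos: [0.4698, -0.113, 0.1743]
eef_rot: [-0.031, 0.953, -0.011, 0.301]
contact_force: [0.4, -0.2, 0.3]
opening: 0.004
finger_force: 0.0
```

Run:
```python
from chk import *
p,q=where();s=carouselview("x")
o=[]
for c in("side","scene"):
  x,y=np.int32(proj(c,cad(CP,[0,0,.06]))[0]);o.append(cv2.resize(s[c][y-80:y+80,x-100:x+100],(400,320)))
cv2.imwrite("pics/p2.png",np.hstack(o))
# badge pose
S={}
for c in("scene","side"):
  for t in("badge","sign_base","decanter"):print(c,t,[(np.round(d["point"],3).tolist(),round(d["confidence"],2)) for d in r.look_for(c,t)[:1]])
want0=want(0);print("untilt",(q.inv()*want0).as_rotvec(True).round(1))
```

```text
clock 15.0 tip local [-0.1889  0.005   0.1219] toolz [ 0.574 -0.003 -0.819] tooly [-0.052  0.998 -0.04 ] q [ 0.89  1.22 -1.41  2.51  2.13  1.27 -0.16] F [ 0.4 -0.2  0.3]
tumbler local [-0.0776 -0.0001] angle 0.0 turn 120.0 res 2.1 2
jigger local [0.0286 0.0602] angle 244.6 turn 124.6 res 8.6 2
pourer local [-0.0214  0.0155] angle 324.2 turn 144.2 res 336.0 2
scene badge []
scene sign_base [([0.488, 0.312, 0.077], 0.74)]
scene decanter [([0.708, 0.283, 0.1], 0.87)]
side badge [([0.482, 0.279, 0.126], 0.5)]
side sign_base [([0.488, 0.3, 0.012], 0.69)]
side decanter [([0.688, 0.275, 0.1], 0.76)]
untilt [-1.9 35.   1.9]
```

View pics/p2.png

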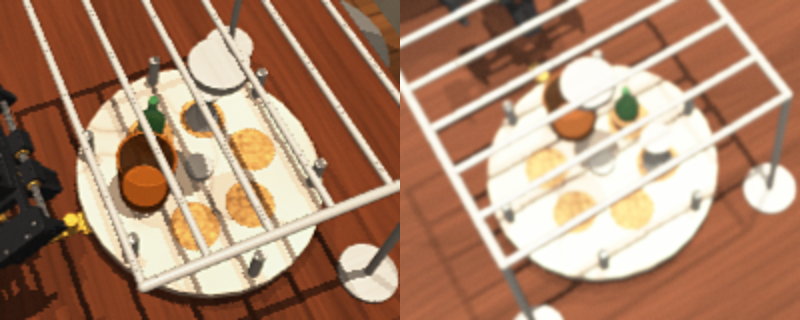

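The tumbler now stands at the front behind the brass pointer, at (145,165) in the left half of the crop, and the disc is at rest at about 120°. Next I'll back away and upright the tool.

play_rows(translation=[[0.01, 0, -0.03], [0.01, 0, -0.03], [0.01, 0, -0.03], [0, 0.02, -0.03], [0, 0.03, 0], [0, 0.03, 0], [0, 0.03, 0], [0, 0.03, 0], [0, 0.03, 0], [0, 0.03, 0], [0, 0.03, 0], [0, 0, 0]], delta_rot=[[0, 0, 0], [0, 0, 0], [0, 7, 0], [0, 7, 0], [0, 7, 0], [0, 7, 0], [-1, 7, 1], [-1, 0, 1], [0, 0, 0], [0, 0, 0], [0, 0, 0], [0, 0, 0]], grip=[-1, -1, -1, -1, -1, -1, -1, -1, -1, -1, -1, -1])

```text
clock: 17.2
tool_pos: [0.3883, 0.1096, 0.2592]
eef_rot: [-0.013, 1.0, 0.001, -0.006]
contact_force: [-0.4, -0.5, -0.4]
opening: 0.007
finger_force: 0.0
```

Run:
```python
from chk import *
p,q=where();print(p)
ks={};bb={}
for c in("scene","side","wrist"):
    ks[c]=r.get_calibration(c);im=r.snapshot(c)
    if c=="wrist":cv2.imwrite("pics/w3.png",im)
    for t in("badge",):
        d=r.silhouettes(c,t)
        if d:
            v,u=np.nonzero(d[0]["pixels"]);bb[c]=np.array([u.min(),v.min(),u.max()+1,v.max()+1]);print(c,d[0]["confidence"],bb[c],len(u))
def corners(p):
    L=[[a*.005,b*.055,z] for a in(-1,1) for b in(-1,1) for z in(.052,.132)];return cad(p,L)
def f(p):
    o=[]
    for c in bb:
        P=proj(c,corners(p),ks[c]);e=np.r_[P.min(0),P.max(0)]-bb[c]
        if c=="side":e=e[:3]
        o.append(e)
    return np.concatenate(o)
for y0 in(-.25,.25):
    o=least_squares(f,[.487,.30,y0],loss="soft_l1");print(o.x.round(4),round(o.cost,2),f(o.x).round(1))
```

```text
clock 17.2 tip local [-0.301   0.2315  0.1952] toolz [-0.013  0.002 -1.   ] tooly [-0.026  1.     0.002] q [ 0.37  0.83 -1.33  2.21  1.    0.99  0.03] F [-0.4 -0.5 -0.4]
[0.38827353 0.10960054 0.25916709]
scene 0.96 [350 131 385 161] 625
side 0.45 [247 156 258 199] 226
wrist 0.67 [481 289 609 362] 3266
[ 0.4823  0.3091 -0.0185] 80.8 [-1.5 -1.8 -2.2  1.1 -3.2 -0.3  0.3 -5.9 -0.2 69.5  1.8]
[ 0.4823  0.3091 -0.0185] 80.8 [-1.5 -1.8 -2.2  1.1 -3.2 -0.3  0.3 -5.9 -0.2 69.5  1.8]
```

View pics/w3.png

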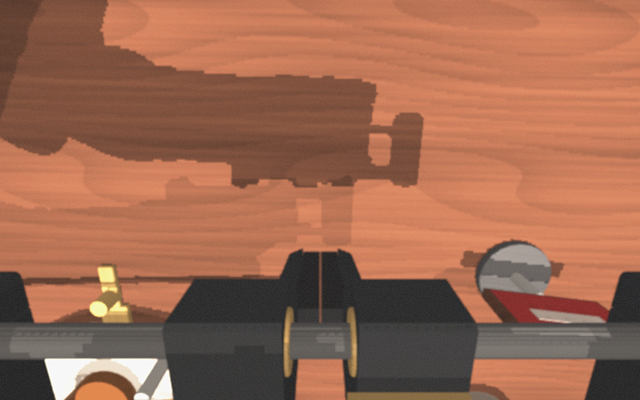

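Run:
```python
from h import *
P=ray("wrist",[(487,290),(604,303)],.052);print("edge ends",P.round(4),"len",np.linalg.norm(P[1]-P[0]),"mid",P.mean(0))
print("foot",ray("wrist",[(514,272)],.012))
print("scene foot",ray("scene",[(366,162)],.012))
r.snapshot("side");r.snapshot("scene")
for c in("side","scene"):
    d=r.silhouettes(c,"sign_base")[0];v,u=np.nonzero(d["pixels"]);print(c,u.min(),u.max(),v.max())
    for p in([.486,.30],):
        t=np.linspace(0,6.3,40);e=proj(c,np.c_[p[0]+.038*np.cos(t),p[1]+.038*np.sin(t),0*t]);print(e.min(0),e.max(0))
d=P[1]-P[0];yaw=np.arctan2(-d[0],d[1]);print("yaw",yaw)
for pp in((.486,.30,yaw),(.486,.30,-.1),(.486,.3,.1)):
  for c in("scene","side"):print(pp,c,proj(c,cad(pp,[[0,-.055,.132],[0,.055,.132],[0,.055,.052],[0,-.055,.052]])).round(0).tolist())
o=[]
for c,(x,y) in(("scene",(367,150)),("side",(254,180))):
    im=r.snapshot(c);o.append(cv2.resize(im[y-40:y+40,x-40:x+40],(400,400),interpolation=cv2.INTER_CUBIC))
cv2.imwrite("pics/bad.png",np.hstack(o))
```

```text
edge ends [[0.4777 0.2641 0.052 ]
 [0.4892 0.3764 0.052 ]] len 0.11289697149499835 mid [0.48340761 0.32025535 0.052     ]
foot [[0.47898799 0.3109027  0.012     ]]
scene foot [[0.48784429 0.31556174 0.012     ]]
side 246 268 205
[245.47803714 190.469111  ] [269.43113899 208.77900602]Traceback (most recent call last):
  File "<stdin>", line 7, in <module>
IndexError: list index out of range
```

Run:
```python
from h import *
V=(.486,.312)
W=[(-.06,-.042,.258),(-.06,-.042,.159),(-.014,-.040,.159),(.001,-.045,.159),(.022,-.041,.159),(.040,-.022,.159),(.047,-.001,.159)]
td([(V[0]+a,V[1]+b,c) for a,b,c in W])
```

```text
[-41.1 162.    0.2] world [0.426 0.27  0.258]
[-1.4 -0.  99. ] world [0.426 0.27  0.159]
[-46.    1.   -0.6] world [0.472 0.272 0.159]
[-14.9  -5.3  -0.2] world [0.487 0.267 0.159]
[-21.1   3.6  -0.3] world [0.508 0.271 0.159]
[-18.4  18.6  -0.2] world [0.526 0.29  0.159]
[-7.4 20.8 -0.1] world [0.533 0.311 0.159]
```

play_rows(translation=[[-0.008, 0.032, 0], [-0.008, 0.033, 0], [-0.008, 0.032, 0], [-0.008, 0.033, 0], [-0.009, 0.032, 0], [0, 0, 0.033], [0, 0, 0.033], [-0.001, 0, 0.033], [0, 0, 0]], delta_rot=[[0, 0, 0], [0, 0, 0], [0, 0, 0], [0, 0, 0], [0, 0, 0], [0, 0, 0], [0, 0, 0], [0, 0, 0], [0, 0, 0]], grip=[-1, -1, -1, -1, -1, -1, -1, -1, -1])

```text
clock: 18.82
tool_pos: [0.4247, 0.2694, 0.1575]
eef_rot: [-0.011, 1.0, -0.001, -0.009]
contact_force: [0.4, -1.1, 0.5]
opening: -0.0
finger_force: 0.0
```

Run:
```python
from h import *
p,q=where();print(p.round(3))
o=[]
for c,(x,y) in(("scene",(367,150)),("side",(254,170))):
    im=r.snapshot(c);o.append(cv2.resize(im[y-50:y+50,x-50:x+50],(400,400),interpolation=cv2.INTER_CUBIC))
cv2.imwrite("pics/bad.png",np.hstack(o))
```

```text
clock 18.825 tip local [-0.2599  0.3897  0.0936] toolz [-0.017 -0.003 -1.   ] tooly [-0.022  1.    -0.002] q [-0.04  1.04 -1.12  2.01  1.18  0.98 -0.21] F [ 0.4 -1.1  0.5]
[0.425 0.269 0.158]
```

View pics/bad.png

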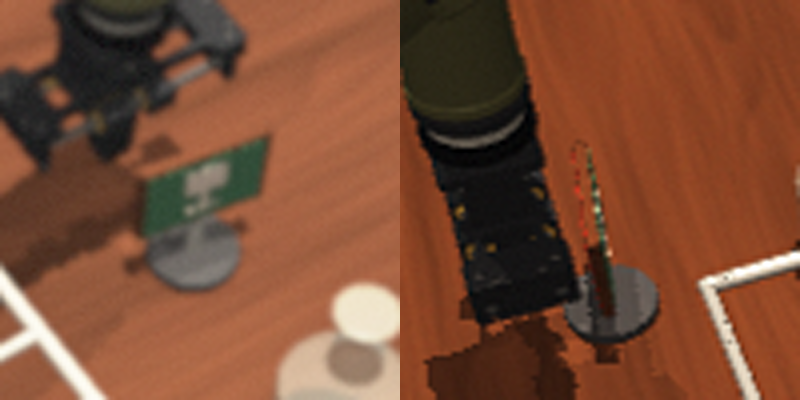

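play_rows(translation=[[-0.0095, 0, 0], [-0.0095, 0, 0], [-0.0095, 0, 0], [-0.0095, 0, 0], [-0.0095, 0, 0], [-0.0075, -0.0027, 0], [-0.0075, -0.0027, 0], [-0.007, 0.0012, 0], [-0.007, 0.0012, 0], [-0.007, 0.0012, 0], [-0.006, 0.006, 0], [-0.006, 0.006, 0], [-0.006, 0.006, 0], [-0.0037, 0.01, 0], [-0.0037, 0.01, 0], [0, 0, 0], [0, 0, -0.03], [0, 0, -0.03], [0, 0, -0.03], [0, 0, -0.03]], delta_rot=[[0, 0, 0], [0, 0, 0], [0, 0, 0], [0, 0, 0], [0, 0, 0], [0, 0, 0], [0, 0, 0], [0, 0, 0], [0, 0, 0], [0, 0, 0], [0, 0, 0], [0, 0, 0], [0, 0, 0], [0, 0, 0], [0, 0, 0], [0, 0, 0], [0, 0, 0], [0, 0, 0], [0, 0, 0], [0, 0, 0]], grip=[-1, -1, -1, -1, -1, -1, -1, -1, -1, -1, -1, -1, -1, -1, -1, -1, -1, -1, -1, -1])

```text
clock: 21.42
tool_pos: [0.5349, 0.3088, 0.2788]
eef_rot: [-0.011, 1.0, -0.0, -0.007]
contact_force: [0.3, 0.6, -0.1]
opening: 0.006
finger_force: 0.0
```

play_rows(translation=[[0.02, 0, -0.01], [0.03, 0, 0], [0.03, 0, 0], [0.03, 0, 0], [0.02, 0, 0], [0, 0, 0], [0, 0, 0], [0, 0, 0], [0, 0, 0], [0, 0, 0], [0, 0, 0], [0, 0, 0], [0, 0, 0], [0, 0, 0], [0, 0, 0], [0, 0, 0]], delta_rot=[[0, 0, 0], [0, 0, 0], [0, 0, 0], [0, 0, 0], [0, 0, 0], [0, 0, 0], [0, 0, 0], [0, 0, 0], [0, 0, 0], [0, 0, 0], [0, 0, 0], [0, 0, 0], [0, 0, 0], [0, 0, 0], [0, 0, 0], [0, 0, 0]], grip=[-1, -1, -1, -1, -1, -1, -1, -1, -1, -1, -1, -1, -1, -1, -1, -1])

```text
clock: 23.42
tool_pos: [0.4053, 0.3062, 0.2896]
eef_rot: [-0.011, 1.0, 0.0, -0.007]
contact_force: [-0.3, -0.1, -0.2]
opening: 0.006
finger_force: 0.0
```

Run:
```python
from chk import *
p,q=where();s=carouselview("x")
for t in("decanter",):print([(np.round(d["point"],3).tolist(),round(d["confidence"],2)) for c in s for d in r.look_for(c,t)[:1]])
cv2.imwrite("pics/end.png",np.hstack([cv2.resize(s["scene"][100:350,180:430],(400,400)),cv2.resize(s["side"][120:370,230:480],(400,400))]))
```

```text
clock 23.425 tip local [-0.278   0.4274  0.2256] toolz [-0.014  0.    -1.   ] tooly [-0.022  1.     0.001] q [-0.05  0.85 -1.26  1.89  0.9   1.13 -0.08] F [-0.3 -0.1 -0.2]
tumbler local [-0.0779 -0.0007] angle 0.5 turn 120.5 res 1.8 2
jigger local [0.0287 0.0617] angle 245.1 turn 125.1 res 8.7 2
pourer local [-0.04    0.0692] angle 300.0 turn 120.0 res 1.9 2
[([0.709, 0.285, 0.101], 0.78), ([0.683, 0.274, 0.103], 0.61)]
```

View pics/end.png

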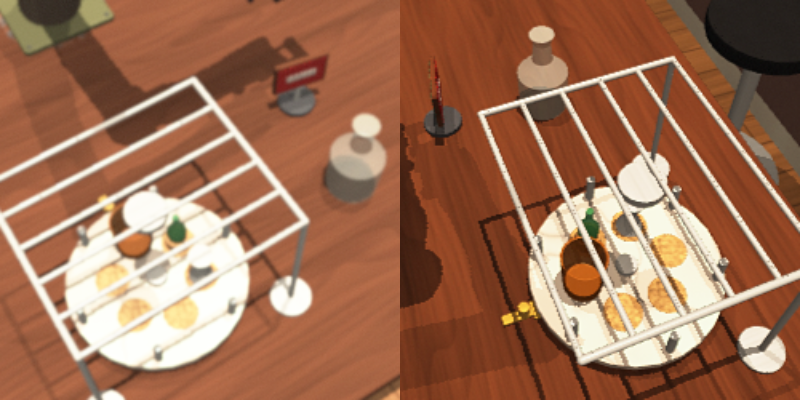

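The red face now looks away from the robot at (300,75) in the left half, so the green one faces it. The tumbler is at the front, the ware is upright and the decanter hasn't moved.

```bash
python3 -c "
from plant import r
print(r.finish_job())"
```

```text
the job is handed in; nothing more can be done
None
```

The job is handed in at about 23 s of the 72 s: the last pictures show the amber tumbler at the front behind the pointer with the disc at rest, the badge's green face towards the robot, the jigger and pourer upright and the decanter unmoved; no verdict came back.

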